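# Put the pen away and turn the order book's leaf

### The job

Get the counter's ring-bound order book ready for the next customer. Slide back the cover of the wooden pen case, put the pen that was left on the book's left page inside and slide the cover fully shut again; then turn the stiff divider leaf over on the rings from the right side to the left, lowering it gently rather than letting it fall, until it lies flat with its green face up. Leave the cup, glass, jar and bottle standing where they are.

Things in the scene. Friction and masses are not known exactly. Their poses are not given: they have to be found in the camera images.
- order_book: Ring binder lying open, fixed to the counter; dark boards 165 x 301 mm. Origin: middle of its underside. x runs along the row of rings (away from the robot at yaw 0), y to the reader's left, z up. Page stacks, tops at z = 15 mm, lie left (x = -75 to 75, y = 10 to 141 mm) and right (y = -10 to -141). Place and yaw vary.
- leaf (a joint): Turn of the stiff divider leaf about the ring axis, rad: 0 = flat on the right page (start), 1.57 = upright, 3.14 = flat on the left page. Rigid plate, 148 mm along the rings, out to 140 mm from the axis, 3.6 mm thick, 90 g; cream face up at first, green face beneath. Little friction: let go in between, it falls. A thing on the left page keeps it from lying flat.
- leaf_tab (a point): Middle of the grip bead of the leaf's red tab, 158 mm from the ring axis, at book x = 20 mm (start: y = -158, z = 17; turned: y = 158, z = 17 mm; bare counter below). Bead 24 mm wide along the rings, 9 mm thick, round: pinched by its two ends it turns between the fingers as the leaf swings. The tab, as wide, joins it to the leaf's edge at 140 mm.
- pen_case: Wooden pen case, fixed, 86 (x) x 212 (y) x 38 (z) mm. Origin: middle of its underside; z up. The pen's compartment runs from y = -59 to 101 mm, x = -38 to 38 mm, floor at z = 4 mm; its mouth between the cover's guide lips is 67 mm wide (x). A partition bounds it at y = -59. Place and yaw vary.
- case_cover (a joint): How far the case's cover is slid back, m: 0 = fully shut, 0.155 = fully open, which uncovers the whole pen compartment. It slides along the case's -y direction and stays where it is left (1.2 N of friction). Starts shut or up to 25 mm open. Cover 206 mm long, top at z = 34 mm.
- cover_ridge (a point): Centre of the grip ridge on the cover: a bar 46 mm long (case x), 12 mm thick (case y), from z = 34 to 51 mm over the counter; this point is at z = 43.5 mm and, when shut, at x = 0, y = 75 mm in the case's frame. Moves with the cover.
- pen: White pen with green clip and end, 145 mm long along its own y axis, 11 mm wide, 9 mm thick, 20 g. Origin: middle of its underside. At the start it lies on the book's left page (origin at z = 15 mm), turned up to 45 degrees either way from the row of rings.
- coffee_cup: White espresso cup with coffee, 63 x 89 x 51 mm high, on the counter to the left of the book. Origin: middle of its underside. Leave it alone.
- pump_bottle: Pale blue pump bottle, 65 x 78 mm, 192 mm high; stands in the row at the back, behind the case or behind the gap between case and book. Origin: middle of its underside. Leave it alone.
- tumbler: Empty glass tumbler, 79 mm across, 87 mm high; stands in the row at the back, behind the case or behind the gap between case and book. Origin: middle of its underside. Leave it alone.
- honey_jar: Honey jar with red lid, 72 mm across, 101 mm high; stands in the row at the back, behind the case or behind the gap between case and book. Origin: middle of its underside. Leave it alone.
- ring_axis (a point): Middle of the ring axis: the line parallel to the book's x axis at y = 0, z = 17 mm, about which the leaf turns. Three steel rings of 16 mm radius stand round it at x = -55, 0 and 55 mm; their tops are at z = 35 mm.

How it is judged:
On the way, in this order (a step that is already met when the one before it is completed fails the run):
1. the pen lies in the pen case (x of pen in the frame of pen_case between -0.036 and 0.036 m and y of pen in the frame of pen_case between -0.003 and 0.045 m and z of pen in the frame of pen_case below 0.018 m), for 0.2 s.
2. the cover is slid shut over the pen (value of joint case_cover below 0.006 m), for 0.2 s.
3. the leaf lies turned over on the left page (value of joint leaf above 3.08 rad), for 0.2 s.
At the end, for the whole second after the job is handed in: The pen lies in the case's pen compartment, the cover is shut to within 6 mm, and the leaf lies flat on the left page, green face up, to within 0.06 rad; all at rest (all of step 1 and value of joint case_cover below 0.006 m and value of joint leaf above 3.08 rad and velocity of joint leaf below 0.1 rad/s and linear speed of pen below 0.05 m/s); the robot touches nothing.
It fails at once if the leaf is let fall or slammed (faster than 6 rad/s) (velocity of joint leaf above 6 rad/s or velocity of joint leaf below -6 rad/s).
It fails at once if the coffee cup is moved by more than 25 mm or tipped (distance of coffee_cup from where it was at the start of the episode above 0.025 m or angle between coffee_cup's own z axis and vertical above 0.3 rad).
It fails at once if the pump bottle is moved by more than 25 mm or tipped (distance of pump_bottle from where it was at the start of the episode above 0.025 m or angle between pump_bottle's own z axis and vertical above 0.3 rad).
It fails at once if the tumbler is moved by more than 25 mm or tipped (distance of tumbler from where it was at the start of the episode above 0.025 m or angle between tumbler's own z axis and vertical above 0.3 rad).
It fails at once if the honey jar is moved by more than 25 mm or tipped (distance of honey_jar from where it was at the start of the episode above 0.025 m or angle between honey_jar's own z axis and vertical above 0.3 rad).
It also fails if it takes over 72 s, if anything falls off the work surface, if the arm or the gripper's body presses on something with over 40 N, if the wrist force passes 120 N, or if a joint passes its speed limit or range.

### The arm

A 6-joint arm with a two-finger parallel gripper is mounted at the origin on a cart in front of the work surface, level with it; the furniture and walls round the work are solid. World frame = base frame: x ahead of the robot, y to its left, z up, the work surface at z = 0. Lengths are in m, angles in rad, forces in N, time in s.
With the tool pointing down it reaches from about 0.325 to 0.85 m from the base axis. Payload 15.5 kg.
Tool frame: the origin (TCP) lies on the centre line of the jaws, within the pads' length; the fingertips stand 8 mm ahead of it and the grasp point (between the pads) lies 11 mm behind it; z points along the fingers, y is the line along which they close (so a half turn about z gives the same grasp; the last joint's range is limited). The gripper opens to 91 mm and grips with 3 to 60 N. Pads are 32 mm wide; open, the fingers measure 118 mm over their backs; the gripper's body (76 mm by 178 mm) begins 60 mm behind the grasp point.
Start: joints at [-1.405, 0.494, 1.345, -0, 1.302, -0.096], TCP at [0.162, -0.604, 0.222] pointing down, gripper open.
Joint ranges: [-2.91, 2.91], [-0.82, 2.16], [0.22, 2.67], [-1.22, 4.37], [0.12, 2.79], [-3.08, 3.08]. Speed limits (rad/s): [1.89, 1.89, 2.57, 3.01, 3.01, 3.01].

### API

Orientations are given as a unit quaternion [x, y, z, w].
In Python, from bench import telemetry, vision, bot gives the robot as it stands.
- The arm moves only by the shell command python3 -m inch 'ROWS' [FORCE]. ROWS is JSON, a list that holds one entry, the list of rows, each a list of 5 numbers: the opening, from 0 (shut) to 1 (fully open), then the shift along the world's x, y, z in mm, then the turn about the world's z in rad. In form: [[[gripper, tx, ty, tz, roll], ...]]. A call has 1 to 10 rows; each row shifts and turns the commanded pose from where the row before left it; what a row does not reach is not made up. A row lasts 1/8 s, in which the tool goes at most 62.5 mm and 10.7 degrees, less where a joint would pass 70% of its speed; a pose out of reach is approached as far as the arm can. A call with a gripper value outside its range is refused whole. The fingers move at their own pace and stop on an object; FORCE is the grip in N (left out, the last holds). Time passes only in rows, so rows that do not move let the fingers close. It gives the time, the measured TCP pose, the force, the opening and the grip force at its end, in the units of the state.
- telemetry.get_obs(): the state, without advancing time (a new reading comes with each control period).
- vision.snapshot(name): name is "scene" or "top" or "wrist"; returns (picture, depth): 400x640x3 uint8, blue, green, red; 400x640 float32, m along the optical axis (not along the pixel's ray), 0 where there is no reading.
- vision.camera_model(name): a dict with "mtx" (3x3 intrinsics, pixels), "world_from_camera" (4x4, takes a point from camera to world coordinates). Camera axes: x right, y down, z forward; pixel columns grow to the right and rows downward; lengths in m; the calibration is good to about 2 mm. A picture is of the moment at which its call begins: read the wrist's pose just before it. camera_model takes no time and is no camera call; for the wrist camera it gives the pose at the moment of the call.
- bot.sign_off(): hands the job in; it is judged then, once.
The state is a dict: "clock": time; "q": joint angles; "qvel": joint speeds; "effort": joint torques, N m; "tool_pos": TCP position; "eef_rot": TCP orientation; "ft_force": force on the tool from outside, world axes, zero at the start; "ft_torque": the same for the moment, N m; "grip_width": finger opening in m; "grip_force": force on a finger pad.
Only numpy, scipy, OpenCV 4.12 (cv2) and the standard library are available. Lean on these libraries where they do the work, as an engineer would, in place of code of your own. Each camera call takes 0.05 s, during which the arm holds its last target. There are 200 camera calls.

## Working session

There is one attempt and no reset: what is moved stays moved. The work goes in short steps, Python scripts to look and compute and a shell command to move; the robot and the scene stay as the last step left them, time stands still between calls to the robot, and variables do not carry over. Pictures are saved under pics/ and viewed, at most 10 in all, crops included, and the job is handed in when it is done.

```bash
mkdir -p pics; ls; python3 - <<'E'
from bench import telemetry, vision
import cv2,numpy as np
np.set_printoptions(precision=4,suppress=True)
o=telemetry.get_obs();print(o['clock'],o['tool_pos'],o['eef_rot'],o['grip_width'])
for n in('top','scene'):
    p,d=vision.snapshot(n);cv2.imwrite(f'pics/{n}0.png',p);np.save(f'pics/{n}0.npy',d)
    m=vision.camera_model(n);print(n,m['mtx'],m['world_from_camera'])
E
```

```text
pics
0.0 [ 0.1617 -0.6034  0.2213] [ 0.9914  0.1305 -0.     -0.0006] 0.09114427391832082
top [[474.124    0.     321.243 ]
 [  0.     474.124  198.3356]
 [  0.       0.       1.    ]] [[-0.0226 -0.986   0.1655  0.2527]
 [-0.9997  0.023   0.0007  0.0347]
 [-0.0045 -0.1654 -0.9862  1.7474]
 [ 0.      0.      0.      1.    ]]
scene [[438.5964   0.     318.6756]
 [  0.     438.5964 204.1348]
 [  0.       0.       1.    ]] [[-0.8888 -0.2121  0.4063  0.0323]
 [-0.4582  0.3845 -0.8014  1.0368]
 [ 0.0137 -0.8984 -0.439   0.6043]
 [ 0.      0.      0.      1.    ]]
```

View pics/top0.png

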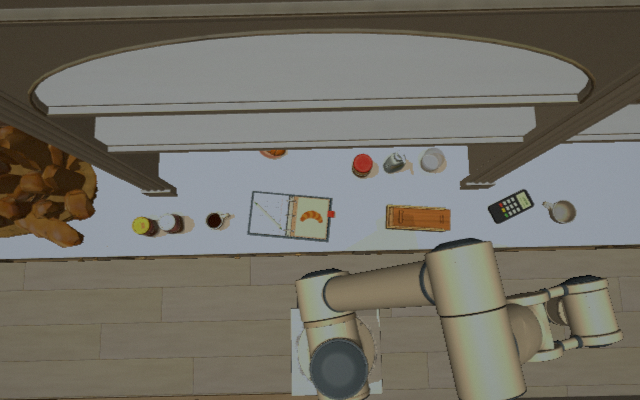

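View pics/scene0.png

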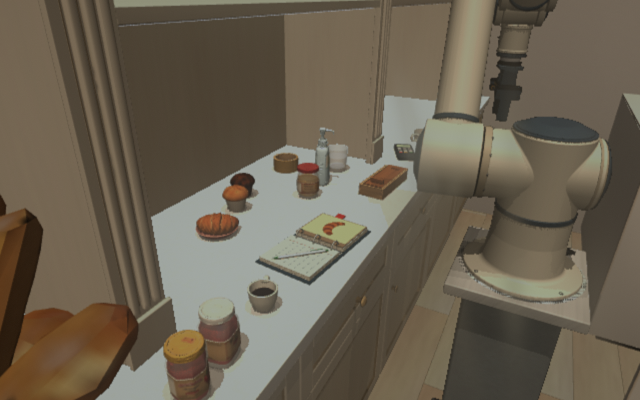

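The top view shows the book at about (290,216), red tab at (332,214), pen at (268,217), the case at (418,217), and the jar, bottle and tumbler in the row at y≈160. I'll enlarge it and measure.

```bash
cat >h.py <<'E'
import numpy as np,cv2
from bench import telemetry, vision
np.set_printoptions(precision=4,suppress=True)
def ray(m,uv,z):
    K,T=m['mtx'],m['world_from_camera']
    uv=np.atleast_2d(uv).astype(float)
    d=np.c_[(uv[:,0]-K[0,2])/K[0,0],(uv[:,1]-K[1,2])/K[1,1],np.ones(len(uv))]@T[:3,:3].T
    c=T[:3,3];return c+d*((z-c[2])/d[:,2])[:,None]
E
python3 - <<'E'
from h import *
p=cv2.imread('pics/top0.png');m=vision.camera_model('top')
for uv,z,n in[((290,216),0,'book'),((418,217),.034,'case'),((332,214),.017,'tab'),((268,217),.02,'pen'),((217,220),.03,'cup'),((362,162),.1,'jar'),((397,162),.19,'bot'),((432,158),.08,'tum')]: print(n,ray(m,uv,z)[0])
c=p[145:255,200:460];cv2.imwrite('pics/c.png',cv2.resize(c,None,fx=3,fy=3,interpolation=cv2.INTER_CUBIC))
E
```

```text
book [0.4821 0.1534 0.    ]
case [ 0.4632 -0.3144  0.034 ]
tab [ 0.4837 -0.0024  0.017 ]
pen [0.4777 0.2329 0.02  ]
cup [0.4697 0.4179 0.03  ]
jar [ 0.6572 -0.1125  0.1   ]
bot [ 0.6323 -0.2224  0.19  ]
tum [ 0.6709 -0.3676  0.08  ]
```

View pics/c.png

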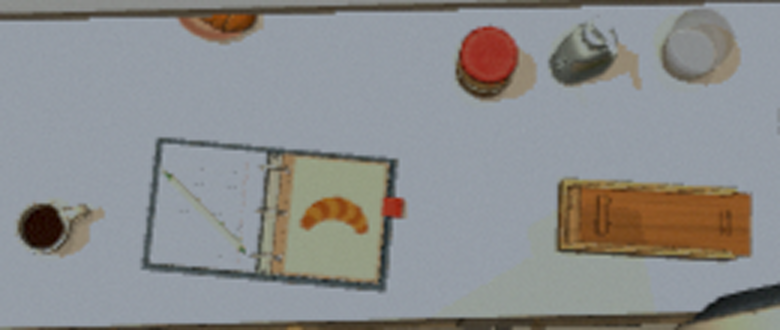

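```bash
python3 -m inch '[[[1,30,40,15,-0.05],[1,30,40,15,-0.05],[1,30,40,15,-0.05],[1,30,40,15,-0.05],[1,35,40,15,-0.05],[1,35,40,15,-0.05],[1,40,40,15,0],[1,40,40,15,0],[1,20,10,0,0],[1,0,0,0,0]]]'
cat >>h.py <<'E'
def wrist(n):
    o=telemetry.get_obs();m=vision.camera_model('wrist');p,d=vision.snapshot('wrist')
    cv2.imwrite(f'pics/{n}.png',p);np.savez(f'pics/{n}.npz',d=d,mtx=m['mtx'],world_from_camera=m['world_from_camera'])
    print(o['clock'],o['tool_pos'],o['eef_rot']);print(m['world_from_camera'][:3]);return p,d,m
E
python3 -c "
from h import *
wrist('w1')"
```

```text
clock: 1.35
tool_pos: [0.4527, -0.2727, 0.3416]
eef_rot: [1.0, -0.018, -0.0, -0.0]
ft_force: [0.6, -0.5, -0.5]
grip_width: 0.091
grip_force: 0.0
1.35 [ 0.4527 -0.2727  0.3416] [ 0.9998 -0.0179 -0.0001 -0.0002]
[[-0.036  -0.9652 -0.2592  0.5262]
 [-0.9994  0.0348  0.0093 -0.2747]
 [-0.      0.2594 -0.9658  0.5045]]
```

View pics/w1.png

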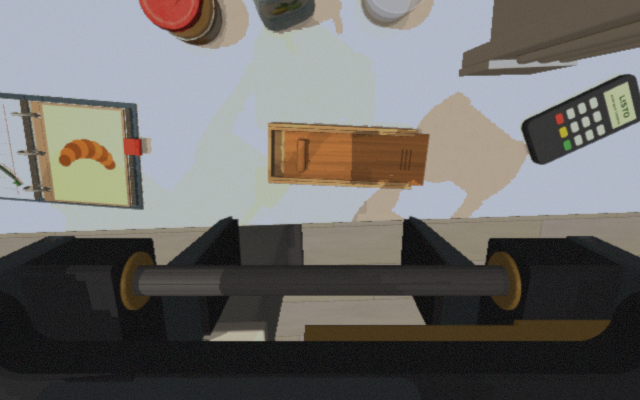

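The wrist view shows the case with its left end at column 268 (rows 124–183), the grip ridge at about (302,155), and the cover sticking out slightly on the right to (428,160). The tab is at (133,147). Now I'll compute positions from depth.

```bash
cat >>h.py <<'E'
def cloud(d,m):
    K,T=m['mtx'],m['world_from_camera'];v,u=np.mgrid[:d.shape[0],:d.shape[1]]
    P=np.stack([(u-K[0,2])/K[0,0]*d,(v-K[1,2])/K[1,1]*d,d],-1)@T[:3,:3].T+T[:3,3]
    P[d==0]=np.nan;return P
def rect(xy):
    c=cv2.minAreaRect((np.asarray(xy)*1000).astype(np.float32));return c
E
python3 - <<'E'
from h import *
z=np.load('pics/w1.npz');d=z['d'];p=cv2.imread('pics/w1.png');P=cloud(d,z)
sub=P[110:215,240:450]
Z=sub[...,2]
print('counter',np.nanmedian(P[100:120,220:260,2]))
def rep(n,a,b,R=sub):
    k=(R[...,2]>a)&(R[...,2]<b);q=R[k];print(n,len(q),rect(q[:,:2]),q[:,:2].mean(0) if len(q) else '')
rep('ridge',.044,.056);rep('case all',.02,.056);rep('rim',.0362,.041)
b=P[80:230,0:160]
hsv=cv2.cvtColor(p,cv2.COLOR_BGR2HSV)
red=((hsv[...,0]<8)|(hsv[...,0]>172))&(hsv[...,1]>170)&(hsv[...,2]>90)
red[:, 170:]=0;red[:100]=0;red[200:]=0;red[:,:115]=0
vu=np.argwhere(red)[:,::-1];print('tab px',vu.mean(0),rect(ray(z,vu,.018)[:,:2]))
# case corners by saturation mask
cs=np.zeros_like(red);cs[105:215,245:450]=((hsv[...,1]>110)&(hsv[...,2]>40))[105:215,245:450]
ct=max(cv2.findContours(cs.astype(np.uint8),0,1)[0],key=cv2.contourArea)
ap=cv2.approxPolyDP(ct,3,True)[:,0];print(ap.tolist());print(ray(z,ap,.036))
E
```

```text
counter 0.0001397745214867241
ridge 283 ((468.051025390625, -245.56370544433594), (11.249723434448242, 45.89944839477539), 86.95104217529297) [ 0.4687 -0.2456]
case all 8883 ((462.3468017578125, -311.6234436035156), (229.14797973632812, 86.33497619628906), 85.32982635498047) [ 0.4633 -0.3157]
rim 2295 ((462.52459716796875, -311.0621643066406), (228.00994873046875, 86.0296401977539), 85.3178939819336) [ 0.4658 -0.2969]
tab px [132.3413 146.2619] ((486.96343994140625, 6.0707502365112305), (24.22212028503418, 22.572772979736328), 86.18570709228516)
[[269, 124], [269, 181], [386, 187], [421, 184], [427, 134], [410, 129]]
[[ 0.5127 -0.202   0.036 ]
 [ 0.4311 -0.1957  0.036 ]
 [ 0.4158 -0.368   0.036 ]
 [ 0.4185 -0.4195  0.036 ]
 [ 0.4908 -0.4248  0.036 ]
 [ 0.4987 -0.4004  0.036 ]]
```

```bash
python3 -m inch '[[[0.5,8,14,-50,-0.044],[0.5,7,13,-50,0],[0.5,0,0,-50,0],[0.5,0,0,-50,0],[0.5,0,0,-45,0],[0.5,0,0,-25,0],[0.5,0,0,0,0],[0.5,0,0,0,0]]]'
```

```text
clock: 2.4
tool_pos: [0.4668, -0.2474, 0.0729]
eef_rot: [0.999, -0.041, 0.0, 0.0]
ft_force: [0.2, -0.0, 0.6]
grip_width: 0.0455
grip_force: 0.0
```

```bash
python3 -m inch '[[[0.5,1,2,-15,0],[0.5,0,0,-11,0],[0.5,0,0,0,0],[0.1,0,0,0,0],[0,0,0,0,0],[0,0,0,0,0],[0,0,0,0,0]]]' 15
```

```text
clock: 3.28
tool_pos: [0.4679, -0.2448, 0.0461]
eef_rot: [0.999, -0.041, 0.0, 0.0]
ft_force: [1.1, 0.0, 1.3]
grip_width: 0.0116
grip_force: 15.0
```

```bash
python3 -m inch '[[[0,-1.6,-19.5,0,0],[0,-1.6,-19.5,0,0],[0,-1.6,-19.5,0,0],[0,-1.6,-19.5,0,0],[0,-1.6,-19.5,0,0],[0,-1.6,-19.5,0,0],[0,-1.6,-19.5,0,0],[0,0,0,0,0],[0,0,0,0,0]]]'
python3 -m inch '[[[0.4,0,0,0,0],[0.4,0,0,0,0],[0.4,0,0,0,0],[0.4,0,0,30,0],[0.8,0,10,60,0],[1,5,60,60,0],[1,5,60,60,0],[1,0,60,40,0],[1,0,60,0,0],[1,0,60,0,0]]]'
python3 -m inch '[[[1,-10,60,0,0],[1,-10,60,0,0],[1,-10,60,0,0],[1,-10,60,0,0],[1,0,0,0,0],[1,0,0,0,0]]]'
python3 -c "
from h import *
wrist('w2')"
```

```text
clock: 4.4
tool_pos: [0.4565, -0.3825, 0.046]
eef_rot: [0.999, -0.041, 0.0, 0.0]
ft_force: [2.1, -1.0, 3.4]
grip_width: 0.0118
grip_force: 15.0
clock: 5.65
tool_pos: [0.4637, -0.1093, 0.2593]
eef_rot: [0.999, -0.041, 0.001, 0.0]
ft_force: [0.3, 0.6, 0.5]
grip_width: 0.0907
grip_force: 0.0
clock: 6.4
tool_pos: [0.4238, 0.129, 0.2588]
eef_rot: [0.999, -0.041, 0.0, 0.0]
ft_force: [-0.2, 0.7, 0.3]
grip_width: 0.0913
grip_force: 0.0
6.4 [0.4238 0.129  0.2588] [ 0.9992 -0.0405  0.      0.0002]
[[-0.0812 -0.9626 -0.2583  0.4972]
 [-0.9967  0.0786  0.0204  0.1238]
 [ 0.0006  0.2591 -0.9658  0.4217]]
```

View pics/w2.png

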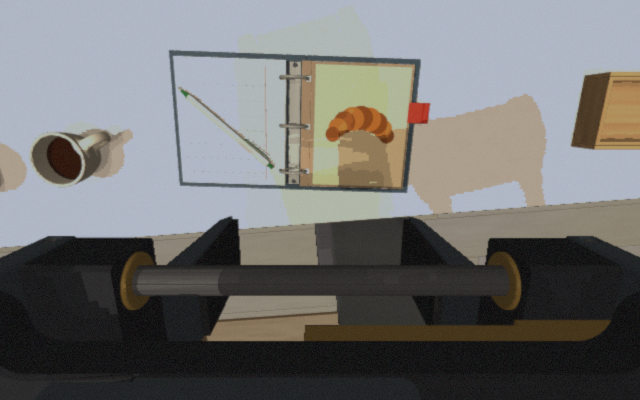

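The cover is open. The pen runs from (180,91) to (272,166) on the left page, the cup is at (68,157), the rings are near column 292, and the tab is at (419,113).

```bash
python3 - <<'E'
from h import *
z=np.load('pics/w2.npz');d=z['d'];p=cv2.imread('pics/w2.png');P=cloud(d,z)
hsv=cv2.cvtColor(p,cv2.COLOR_BGR2HSV)
L=P[60:185,178:280];q=L[(L[...,2]>.0185)&(L[...,2]<.032)]
pl=L[...,2];print('page z',np.nanmedian(pl))
print('pen depth',len(q),rect(q[:,:2]),q[:,2].max())
e=ray(z,[(180,91),(272,166)],.02);print('ends',e,e.mean(0),np.linalg.norm(e[0]-e[1]),np.arctan2(*(e[0]-e[1])[1::-1]))
dark=((hsv[...,2]<110)).astype(np.uint8);dark[:40]=0;dark[200:]=0;dark[:,:165]=0;dark[:,430:]=0
b=P[40:200,160:430];k=(b[...,2]>.004)&(b[...,2]<.05);print('book',rect(b[k][:,:2]))
k=(b[...,2]>.024)&(b[...,2]<.05);print('rings',rect(b[k][:,:2]),b[k][:,2].max())
red=((hsv[...,0]<8)|(hsv[...,0]>172))&(hsv[...,1]>170)&(hsv[...,2]>90);red[:90]=0;red[140:]=0;red[:,:403]=0;red[:,440:]=0
vu=np.argwhere(red)[:,::-1];t=P[red];print('tab',rect(ray(z,vu,.018)[:,:2]),rect(t[:,:2]),t[:,2].max(), np.median(t[:,2]))
c=P[120:195,20:130];k=(c[...,2]>.02);print('cup',rect(c[k][:,:2]))
t=P[60:160,570:640];k=(t[...,2]>.03);print('case',t[k][:,:2].max(0),rect(t[k][:,:2]))
E
```

```text
page z 0.015227519008305768
pen depth 851 ((492.97674560546875, 233.18768310546875), (119.05565643310547, 111.1558609008789), 83.47408294677734) 0.025529535003251336
ends [[0.5345 0.2859 0.02  ]
 [0.4375 0.1888 0.02  ]] [0.486  0.2373 0.02  ] 0.1372974494834602 0.7859318851223552
book ((483.28436279296875, 151.32034301757812), (311.3336486816406, 164.18411254882812), 83.42700958251953)
rings ((489.9132385253906, 210.0814208984375), (137.4635772705078, 113.24529266357422), 83.55651092529297) 0.035946415878234106
tab ((487.2159729003906, 6.775869369506836), (22.907106399536133, 22.056241989135742), 85.29722595214844) ((487.1446228027344, 7.686190605163574), (22.280500411987305, 22.179994583129883), 83.60826873779297) nan nan
cup ((468.187744140625, 419.12310791015625), (84.085205078125, 62.69133758544922), 84.33696746826172)
case [ 0.5145 -0.1924] ((469.93133544921875, -222.42144775390625), (54.9803581237793, 86.3100814819336), 86.31234741210938)
```

```bash
python3 - <<'E'
from h import *
z=np.load('pics/w2.npz');P=cloud(z['d'],z)
L=P[60:185,170:285].reshape(-1,3);L=L[(L[:,2]>.0195)&(L[:,2]<.03)]
c=np.array([.486,.2373]);u=np.array([.7071,.7071])
for i in range(3):
    r=L[:,:2]-c;s=r@u;t=r@[-u[1],u[0]];k=(abs(t)<.009)&(abs(s)<.08)
    vx,vy,x0,y0=cv2.fitLine(L[k][:,:2].astype(np.float32),cv2.DIST_L2,0,1e-4,1e-4).ravel()
    u=np.array([vx,vy]);c0=np.array([x0,y0]);s=(L[k][:,:2]-c0)@u;c=c0+u*(s.min()+s.max())/2
    print(k.sum(),c,np.arctan2(u[1],u[0]),np.ptp(s),telemetry.get_obs()['q'])
E
```

```text
813 [0.4842 0.2344] 0.77353805 0.15321885409593217 [ 0.1592  0.1947  1.714  -0.0003  1.233   1.8127]
818 [0.4833 0.2335] 0.77473557 0.1558120451383186 [ 0.1592  0.1947  1.714  -0.0003  1.233   1.8127]
819 [0.4827 0.2329] 0.7750078 0.1574962890092943 [ 0.1592  0.1947  1.714  -0.0003  1.233   1.8127]
```

```bash
python3 -m inch '[[[0.4,12,21,-30,0.171],[0.4,12,21,-30,0.171],[0.4,12,21,-30,0.171],[0.4,13,21,-30,0.171],[0.4,13,23,-30,0.172],[0.4,0,0,-30,0],[0.4,0,0,-10,0],[0.4,0,0,0,0],[0.4,0,0,0,0]]]'
```

```text
clock: 7.58
tool_pos: [0.4866, 0.2357, 0.0699]
eef_rot: [0.926, 0.377, 0.001, 0.0]
ft_force: [-0.1, -0.4, -0.1]
grip_width: 0.0367
grip_force: 0.0
```

```bash
python3 -m inch '[[[0.4,0,0,-25,0],[0.4,0,0,-15,0],[0.4,0,0,-5,0],[0.4,0,0,0,0],[0.2,0,0,0,0],[0,0,0,0,0],[0,0,0,0,0],[0,0,0,0,0]]]' 15
python3 -m inch '[[[0,0,0,15,0],[0,0,0,25,0],[0,0,0,40,0],[0,0,0,40,0],[0,0,0,0,0]]]'
python3 - <<'E'
from h import *
p,d,m=wrist('w3')
s,ds=vision.snapshot('scene');cv2.imwrite('pics/s3.png',s)
a=np.hstack([p[60:360,150:550],s[60:360,180:580]]);cv2.imwrite('pics/a3.png',a)
E
```

```text
clock: 8.57
tool_pos: [0.486, 0.2361, 0.024]
eef_rot: [0.926, 0.377, 0.0, 0.0]
ft_force: [-0.1, -0.7, 4.5]
grip_width: 0.0091
grip_force: 15.0
clock: 9.2
tool_pos: [0.4875, 0.2366, 0.1474]
eef_rot: [0.926, 0.377, 0.003, 0.0]
ft_force: [-0.1, 1.2, -0.3]
grip_width: 0.0091
grip_force: 15.0
9.2 [0.4875 0.2366 0.1474] [0.9261 0.3773 0.0029 0.0001]
[[ 0.6987 -0.6923 -0.1802  0.5394]
 [-0.7154 -0.6754 -0.1791  0.2879]
 [ 0.0023  0.2541 -0.9672  0.3107]]
```

View pics/a3.png

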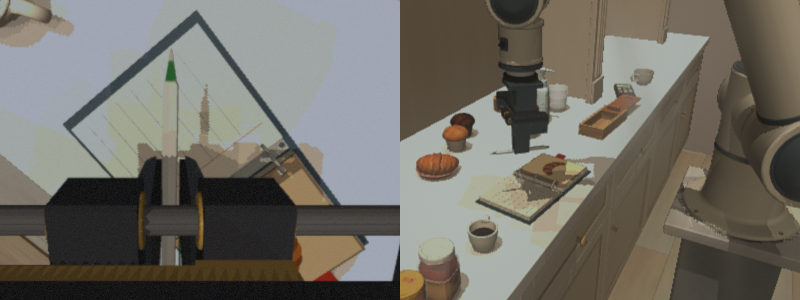

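The pen is held, with its tip at wrist pixel (321,110).

```bash
python3 - <<'E'
from h import *
z=np.load('pics/w3.npz');t=ray(z,(321,110),.143)[0];print(t,np.linalg.norm(t[:2]-[.4875,.2366]))
print('depth',z['d'][112:125,319:324].mean(1));P=cloud(z['d'],z);print(P[112:150:6,321])
E
```

```text
[0.5413 0.2887 0.143 ] 0.0749235714654361
depth [0.2104 0.2109 0.2109 0.2112 0.1864 0.1612 0.1614 0.1294 0.162  0.1614
 0.1616 0.1615 0.1619]
[[0.5406 0.288  0.1445]
 [0.5386 0.286  0.144 ]
 [0.5365 0.284  0.1458]
 [0.5344 0.282  0.1455]
 [0.5323 0.28   0.1458]
 [0.5303 0.278  0.1469]
 [0.5281 0.2759 0.1467]]
```

```bash
python3 -m inch '[[[0,-2,-52,0,0.1],[0,-2,-52,0,0.1],[0,-2,-52,0,0.1],[0,-2,-52,0,0.1],[0,-2,-52,0,0.1],[0,-2,-52,0,0.1],[0,-2,-52,0,0.117],[0,-2,-52,0,0],[0,-3,-52,0,0],[0,-4,-53,0,0]]]'
python3 -m inch '[[[0,0,0,-40,0],[0,0,0,-37,0],[0,0,0,0,0],[0,0,0,0,0],[0,0,0,0,0]]]'
```

```text
clock: 10.55
tool_pos: [0.462, -0.2863, 0.1428]
eef_rot: [0.735, 0.678, -0.0, -0.001]
ft_force: [1.1, 0.4, -0.1]
grip_width: 0.0094
grip_force: 15.0
clock: 11.18
tool_pos: [0.4636, -0.2852, 0.0681]
eef_rot: [0.735, 0.678, 0.0, 0.001]
ft_force: [0.5, -0.5, 0.3]
grip_width: 0.0092
grip_force: 15.0
```

```bash
python3 -m inch '[[[0,1,0,-20,0],[0,0,0,-20,0],[0,0,0,-10,0],[0,0,0,-3,0],[0,0,0,0,0],[0,0,0,0,0]]]'
python3 -m inch '[[[0.3,0,0,0,0],[0.3,0,0,0,0],[0.3,0,0,0,0],[0.3,0,0,20,0],[0.3,0,0,30,0],[0.3,0,0,40,0],[0.5,-5,-10,50,-0.15],[0.5,-5,-10,50,-0.15],[0.5,0,0,30,-0.15],[0.5,0,0,0,0]]]'
python3 - <<'E'
from h import *
p,d,m=wrist('w4')
s,ds=vision.snapshot('top')
a=np.vstack([p[0:300],cv2.resize(s[190:240,380:460],(640,300))[0:300]]);cv2.imwrite('pics/a4.png',a)
E
```

```text
clock: 11.92
tool_pos: [0.4642, -0.2852, 0.0144]
eef_rot: [0.735, 0.678, 0.0, 0.0]
ft_force: [-0.5, -0.2, -0.5]
grip_width: 0.0093
grip_force: 15.0
clock: 13.18
tool_pos: [0.4547, -0.3058, 0.2361]
eef_rot: [0.868, 0.496, 0.001, 0.002]
ft_force: [0.0, 0.3, -0.4]
grip_width: 0.0457
grip_force: 0.0
13.175 [ 0.4547 -0.3058  0.2361] [0.868  0.4965 0.0007 0.002 ]
[[ 0.8618 -0.4907 -0.1285  0.4918]
 [-0.5072 -0.8317 -0.2259 -0.2418]
 [ 0.004   0.2598 -0.9657  0.399 ]]
```

View pics/a4.png

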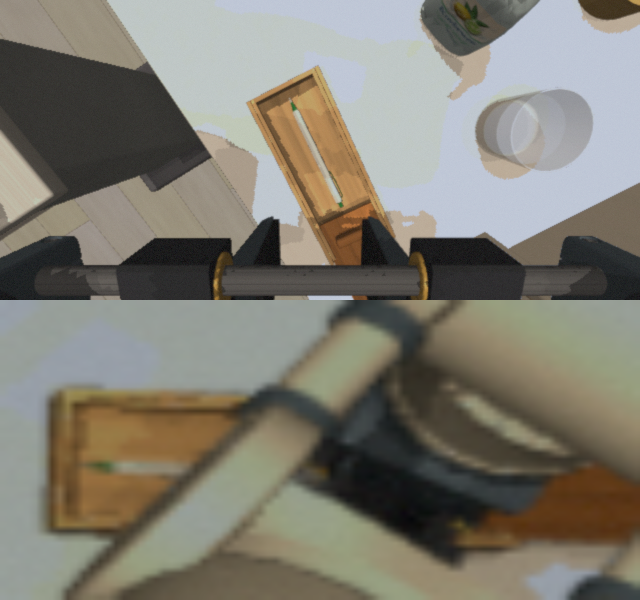

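The pen lies flat in the compartment, from (292,103) to (342,207). Checking its position while positioning over the ridge.

```bash
python3 - <<'E'
from h import *
z=np.load('pics/w4.npz');e=ray(z,[(292,103),(342,207)],.009)[:,:2]
r=e-[.463,-.3031];print(np.c_[r@[.9967,-.081],r@[.081,.9967]])
E
python3 -m inch '[[[0.5,0,-11,-20,-0.16],[0.5,0,-11,-20,-0.16],[0.5,1,-11,-20,-0.16],[0.5,1,-11,-20,-0.16],[0.5,0,-11,-20,-0.16],[0.5,0,-11,-20,-0.16],[0.5,0,-11,-20,-0.16],[0.5,0,0,-10,0],[0.5,0,0,0,0]]]' 15
```

```text
[[ 0.0002  0.0859]
 [-0.0004 -0.0526]]
clock: 14.4
tool_pos: [0.4553, -0.3809, 0.0827]
eef_rot: [0.999, -0.037, -0.001, -0.001]
ft_force: [-0.2, 0.2, -1.1]
grip_width: 0.046
grip_force: 0.0
```

```bash
python3 -m inch '[[[0.5,1,-1.5,-20,0],[0.5,0,0,-17,0],[0.5,0,0,0,0],[0.1,0,0,0,0],[0,0,0,0,0],[0,0,0,0,0],[0,0,0,0,0]]]'
python3 -m inch '[[[0,1.6,19.5,0,0],[0,1.6,19.5,0,0],[0,1.6,19.5,0,0],[0,1.6,19.5,0,0],[0,1.6,19.5,0,0],[0,1.6,19.5,0,0],[0,1.6,19.5,0,0],[0,1,14,0,0],[0,0,0,0,0],[0,0,0,0,0]]]'
```

```text
clock: 15.28
tool_pos: [0.4571, -0.3828, 0.0471]
eef_rot: [0.999, -0.04, 0.0, -0.0]
ft_force: [-0.6, 2.6, 4.2]
grip_width: 0.0119
grip_force: 15.0
clock: 16.52
tool_pos: [0.4694, -0.232, 0.0471]
eef_rot: [0.999, -0.039, 0.0, -0.0]
ft_force: [-0.7, 0.6, 7.2]
grip_width: 0.012
grip_force: 15.0
```

```bash
python3 -m inch '[[[0,0.3,3,0,0],[0,0.2,2.5,0,0],[0,0,0,0,0],[0,0,0,0,0]]]'
```

```text
clock: 17.02
tool_pos: [0.4697, -0.2282, 0.047]
eef_rot: [0.999, -0.039, 0.0, 0.001]
ft_force: [-4.2, -14.5, 2.2]
grip_width: 0.012
grip_force: 15.0
```

The cover hit its stop (14.5 N), so it is shut. Release, then look at the tab and book.

```bash
python3 -m inch '[[[0.4,0,-2,0,0],[0.4,0,0,0,0],[0.4,0,0,0,0],[0.4,0,0,30,0],[0.5,-10,30,40,0],[0.5,-15,60,30,0],[0.5,-15,60,10,0],[0.5,-15,60,0,0],[0.5,-5,40,0,0],[0.5,0,30,0,0]]]'
python3 -m inch '[[[0.5,0,0,0,0],[0.5,0,0,0,0]]]'
python3 - <<'E'
from h import *
p,d,m=wrist('w5');P=cloud(d,m)
t=P[0:230,400:];k=(t[...,2]>.043)&(t[...,2]<.06)&(t[...,1]<-.15);print('ridge',k.sum(),rect(t[k][:,:2]) if k.any() else '')
cv2.imwrite('pics/w5c.png',p[:240])
E
```

```text
clock: 18.27
tool_pos: [0.4101, 0.0468, 0.1542]
eef_rot: [0.999, -0.039, -0.0, -0.0]
ft_force: [0.6, -0.3, -0.1]
grip_width: 0.0457
grip_force: 0.0
clock: 18.52
tool_pos: [0.411, 0.0448, 0.154]
eef_rot: [0.999, -0.039, -0.0, 0.0]
ft_force: [0.1, 0.0, 0.2]
grip_width: 0.0456
grip_force: 0.0
18.525 [0.411  0.0448 0.154 ] [ 0.9992 -0.0393 -0.      0.    ]
[[-0.0788 -0.9628 -0.2584  0.4843]
 [-0.9969  0.0762  0.02    0.0398]
 [ 0.0004  0.2592 -0.9658  0.3169]]
ridge 19 ((453.5512390136719, -220.2763671875), (1.8840898275375366, 11.271288871765137), 87.11829376220703)
```

View pics/w5c.png

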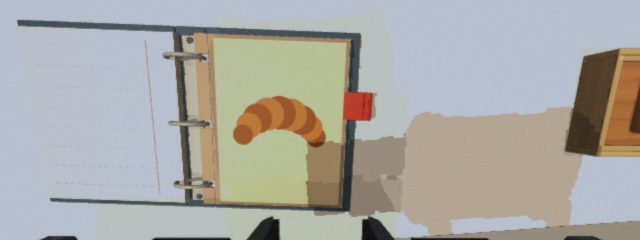

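The picture shows the tab at (345–372, 93–120), the rings at about columns 165–212, and an empty left page.

```bash
python3 - <<'E'
from h import *
z=np.load('pics/w5.npz');p=cv2.imread('pics/w5.png');P=cloud(z['d'],z)
hsv=cv2.cvtColor(p,cv2.COLOR_BGR2HSV)
red=((hsv[...,0]<8)|(hsv[...,0]>172))&(hsv[...,1]>150)&(hsv[...,2]>70);red[:85]=0;red[130:]=0;red[:,:335]=0;red[:,385:]=0
t=P[red];t=t[~np.isnan(t[:,0])]
X=np.array([.9934,-.1145]);Y=np.array([.1145,.9934])
def bk(q): return np.c_[q[:,:2]@X,q[:,:2]@Y]
b=bk(t);print('tab book-axes pct',np.percentile(b,[1,50,99],axis=0),np.percentile(t[:,2],[5,50,95]),rect(t[:,:2]))
hi=t[:,2]>.0195;print(bk(t[hi]).mean(0),hi.sum())
# rings
R=P[30:210,150:220].reshape(-1,3);R=R[R[:,2]>.030];rb=bk(R);print('rings y',np.percentile(rb[:,1],[1,50,99]),'x',[np.median(rb[abs(rb[:,0]-c)<.015,0]) for c in (.46+.055-.0,.46,.405)],np.unique(np.round(rb[:,0],2)),R[:,2].max())
# book board
B=P[5:222,10:375].reshape(-1,3);B=B[(B[:,2]>.003)&(B[:,2]<.02)];bb=bk(B);print('book',np.percentile(bb,[.05,99.95],axis=0))
# leaf edges
Lf=P[30:215,215:356].reshape(-1,3);Lf=Lf[(Lf[:,2]>.0165)&(Lf[:,2]<.022)];print('leaf',np.percentile(bk(Lf),[.3,99.7],axis=0),rect(Lf[:,:2]))
E
```

```text
tab book-axes pct [[0.4717 0.0511]
 [0.4833 0.0629]
 [0.4945 0.0746]] [0.0179 0.0193 0.0218] ((487.1369934082031, 6.964041709899902), (24.199012756347656, 23.31523895263672), 83.18095397949219)
[0.4832 0.0589] 322
rings y [0.1998 0.2103 0.223 ] x [np.float64(0.5176153454033727), np.float64(0.462939424094024), np.float64(0.4083353784845686)] [0.41 0.46 0.52] 0.03605745354296769
book [[0.3809 0.0545]
 [0.5449 0.3568]]
leaf [[0.3895 0.066 ]
 [0.5364 0.1902]] ((474.50299072265625, 73.72025299072266), (127.81159973144531, 149.22789001464844), 82.7385025024414)
```

```bash
python3 -m inch '[[[0.5,10,-6,0,0.1705],[0.5,10,-6,0,0.1705],[0.5,10,-6,0,0.1705],[0.5,10,-6,0,0.1705],[0.5,10,-6,-10,0.1705],[0.5,10,-6,-20,0.1705],[0.5,10,-6,-20,0.1705],[0.5,5,-4.5,-20,0.1705],[0.5,0,0,-20,0.171],[0.5,0,0,0,0]]]' 20
python3 -m inch '[[[0.5,0,0,0,0],[0.5,0,0,0,0]]]'
```

```text
clock: 19.82
tool_pos: [0.4852, -0.0024, 0.0631]
eef_rot: [0.747, 0.664, -0.001, -0.001]
ft_force: [0.5, 0.5, -0.5]
grip_width: 0.046
grip_force: 0.0
clock: 20.08
tool_pos: [0.4864, -0.0018, 0.0648]
eef_rot: [0.747, 0.664, 0.0, 0.0]
ft_force: [-0.3, 0.3, -0.2]
grip_width: 0.0457
grip_force: 0.0
```

```bash
python3 -m inch '[[[0.5,0,0,-20,0],[0.5,0,0,-15,0],[0.5,0,0,-9,0],[0.5,0,0,0,0],[0.2,0,0,0,0],[0,0,0,0,0],[0,0,0,0,0],[0,0,0,0,0]]]' 20
python3 - <<'E'
from h import *
t=np.radians(np.arange(0,181,10));y=-158*np.cos(t);z=158*np.sin(t)
print(np.c_[np.diff(y)*.1145,np.diff(y)*.9934,np.diff(z)].round(1).tolist())
E
```

```text
clock: 21.08
tool_pos: [0.4856, -0.0021, 0.0205]
eef_rot: [0.747, 0.665, -0.0, 0.0]
ft_force: [-4.1, -10.0, -0.1]
grip_width: 0.0233
grip_force: 23.8
[[0.3, 2.4, 27.4], [0.8, 7.1, 26.6], [1.3, 11.6, 25.0], [1.8, 15.7, 22.6], [2.2, 19.3, 19.5], [2.6, 22.4, 15.8], [2.9, 24.8, 11.6], [3.0, 26.4, 7.1], [3.1, 27.3, 2.4], [3.1, 27.3, -2.4], [3.0, 26.4, -7.1], [2.9, 24.8, -11.6], [2.6, 22.4, -15.8], [2.2, 19.3, -19.5], [1.8, 15.7, -22.6], [1.3, 11.6, -25.0], [0.8, 7.1, -26.6], [0.3, 2.4, -27.4]]
```

```bash
python3 -m inch '[[[0.5,0,0,0,0],[0.5,0,0,0,0],[0.5,0,0,0,0]]]'; python3 -m inch '[[[0.5,0,-1,0,0],[0.5,0,0,0,0],[0,0,0,0,0],[0,0,0,0,0],[0,0,0,0,0],[0,0,0,0,0]]]' 12
```

```text
clock: 21.45
tool_pos: [0.4865, -0.0022, 0.0206]
eef_rot: [0.747, 0.665, 0.0, 0.001]
ft_force: [-0.2, -8.8, -0.4]
grip_width: 0.0455
grip_force: 4.5
clock: 22.2
tool_pos: [0.4855, -0.0025, 0.02]
eef_rot: [0.747, 0.665, -0.0, -0.0]
ft_force: [-3.7, -2.6, 2.4]
grip_width: 0.0234
grip_force: 13.1
```

```bash
python3 -m inch '[[[0.5,0,0,0,0],[0.5,0,0,0,0],[0.5,-0.2,-2,0,0],[0.5,0,0,0,0],[0.5,0,0,0,0]]]'; python3 -m inch '[[[0,0,0,0,0],[0,0,0,0,0],[0,0,0,0,0],[0,0,0,0,0]]]' 20
```

```text
clock: 22.82
tool_pos: [0.4859, -0.0045, 0.0201]
eef_rot: [0.747, 0.665, 0.0, -0.0]
ft_force: [0.6, 0.0, 0.1]
grip_width: 0.0461
grip_force: 0.0
clock: 23.32
tool_pos: [0.4853, -0.0045, 0.02]
eef_rot: [0.747, 0.665, -0.0, -0.0]
ft_force: [-2.9, 0.3, 2.6]
grip_width: 0.0234
grip_force: 20.0
```

Clean grip now. Lift in stages.

```bash
python3 -m inch '[[[0,0.1,0.6,13.7,0],[0,0.2,1.8,13.7,0],[0,0.4,3,13.3,0],[0,0.5,4.1,13.3,0],[0,0.6,5.3,12.5,0],[0,0.7,6.3,12.5,0],[0,0,0,0,0]]]'
python3 -m inch '[[[0,0.9,7.3,11.3,0],[0,0.9,8.4,11.3,0],[0,0,0,0,0]]]'
```

```text
clock: 24.2
tool_pos: [0.4878, 0.0174, 0.1005]
eef_rot: [0.746, 0.666, 0.0, -0.0]
ft_force: [-4.6, 1.7, -2.2]
grip_width: 0.0234
grip_force: 20.0
clock: 24.58
tool_pos: [0.4897, 0.0335, 0.1231]
eef_rot: [0.746, 0.666, 0.0, -0.0]
ft_force: [-5.4, 2.0, -3.9]
grip_width: 0.0231
grip_force: 20.0
```

Small forces; continue over the top.

```bash
python3 -m inch '[[[0,2.2,19.3,19.5,0],[0,2.6,22.4,15.8,0],[0,2.9,24.8,11.6,0],[0,3,26.4,7.1,0],[0,3.1,27.3,2.4,0],[0,3.1,27.3,-2.4,0],[0,3,26.4,-7.1,0],[0,0,0,0,0]]]'
python3 - <<'E'
from h import *
s,_=vision.snapshot('scene');cv2.imwrite('pics/s6.png',cv2.resize(s[130:330,180:480],None,fx=2,fy=2))
E
```

```text
clock: 25.58
tool_pos: [0.5097, 0.2074, 0.169]
eef_rot: [0.746, 0.666, -0.0, -0.0]
ft_force: [-5.3, -0.8, -1.1]
grip_width: 0.0229
grip_force: 20.0
```

View pics/s6.png

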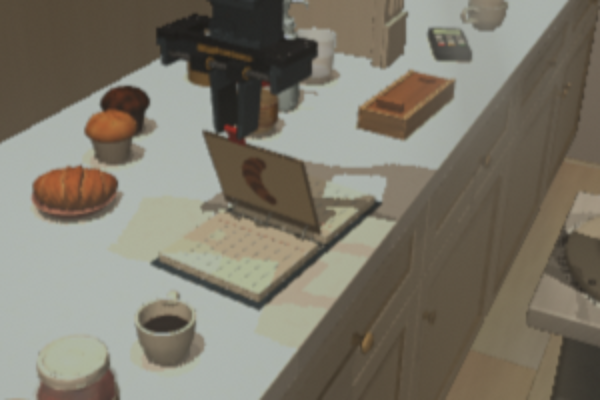

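The leaf is still held and just past upright, and the case in the background looks shut. Lower it.

```bash
python3 -m inch '[[[0,2.9,24.8,-11.6,0],[0,2.6,22.4,-15.8,0],[0,2.2,19.3,-19.5,0],[0,0.9,8.4,-11.3,0],[0,0.9,7.3,-11.3,0],[0,0.7,6.3,-12.5,0],[0,0.6,5.3,-12.5,0],[0,0,0,0,0],[0,0,0,0,0]]]'
python3 -m inch '[[[0,0.5,4.1,-13.3,0],[0,0.4,3,-13.3,0],[0,0,0,0,0]]]'
```

```text
clock: 26.75
tool_pos: [0.5204, 0.2991, 0.0748]
eef_rot: [0.747, 0.665, -0.0, -0.0]
ft_force: [-8.0, 1.6, 0.8]
grip_width: 0.023
grip_force: 20.0
clock: 27.12
tool_pos: [0.5212, 0.3062, 0.0477]
eef_rot: [0.747, 0.665, -0.001, -0.0]
ft_force: [-8.2, 0.3, 1.9]
grip_width: 0.0234
grip_force: 26.3
```

```bash
python3 -m inch '[[[0,0.2,1.8,-9,0],[0,0.1,0.6,-9,0],[0,0,0,-5,0],[0,0,0,-4,0],[0,0,0,0,0],[0,0,0,0,0]]]'
```

```text
clock: 27.88
tool_pos: [0.5218, 0.3086, 0.0241]
eef_rot: [0.747, 0.665, 0.0, -0.0]
ft_force: [-19.9, -4.7, 50.6]
grip_width: 0.0232
grip_force: 45.7
```

```bash
python3 -m inch '[[[0,0,0,3,0],[0,0,0,0,0]]]'; python3 -m inch '[[[0.4,0,0,0,0],[0.4,0,0,0,0],[0.4,0,0,0,0],[0.4,0,0,0,0]]]'
```

```text
clock: 28.12
tool_pos: [0.5216, 0.3084, 0.0254]
eef_rot: [0.747, 0.665, -0.0, -0.0]
ft_force: [-12.7, -2.4, 18.6]
grip_width: 0.0232
grip_force: 36.3
clock: 28.62
tool_pos: [0.5245, 0.3092, 0.0258]
eef_rot: [0.747, 0.665, 0.002, 0.001]
ft_force: [0.7, -0.5, 11.7]
grip_width: 0.0363
grip_force: 6.4
```

```bash
python3 -m inch '[[[0.4,0,0,10,0],[0.4,0,0,20,0],[0.4,0,0,50,0],[0.4,-10,-20,50,0],[0.4,-10,-40,40,0],[0.4,-20,-40,0,0],[0.4,0,0,0,0],[0.4,0,0,0,0]]]'
python3 - <<'E'
from h import *
p,d,m=wrist('w7');P=cloud(d,m)
s,_=vision.snapshot('scene')
cv2.imwrite('pics/a7.png',np.hstack([p[:400,:500],cv2.resize(s[130:330,180:330],(300,400))]))
Y=np.array([.1145,.9934]);h=cv2.cvtColor(p,cv2.COLOR_BGR2HSV)
yb=P[...,:2]@Y-.21;xb=P[...,:2]@[.9934,-.1145]-.463
for lo,hi in((.03,.06),(.06,.09),(.09,.12),(.12,.137),(.15,.16)):
    k=(yb>lo)&(yb<hi)&(abs(xb-.02)<(.01 if lo>.14 else .05));print(lo,k.sum(),np.nanmedian(P[k][:,2]) if k.any() else '',np.median(h[k],axis=0))
E
```

```text
clock: 29.62
tool_pos: [0.4827, 0.2093, 0.1944]
eef_rot: [0.747, 0.665, 0.001, 0.0]
ft_force: [0.1, 0.0, 0.7]
grip_width: 0.0364
grip_force: 0.0
29.625 [0.4827 0.2093 0.1944] [0.7469 0.665  0.0008 0.0003]
[[ 0.9933 -0.1121 -0.0288  0.4916]
 [-0.1158 -0.9596 -0.2566  0.2823]
 [ 0.0011  0.2582 -0.9661  0.3574]]
0.03 4250 0.01980126106223598 [ 79. 158.  82.]
0.06 56069 0.2952224196493119 [80. 25. 48.]
0.09 7737 0.2758077786067798 [79. 30. 49.]
0.12 1787 0.019025906306071427 [ 78. 142. 115.]
0.15 220 0.019438364395839847 [  4. 177. 197.]
```

View pics/a7.png

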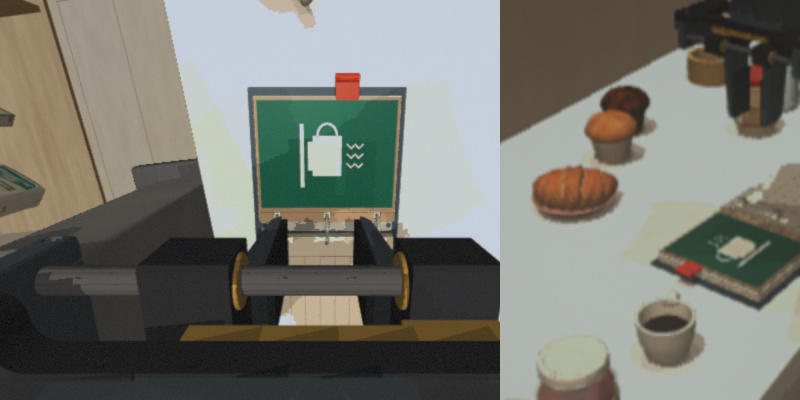

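The green face is up and the leaf is flat (19–20 mm over the counter). One numeric check of the cover, then hand in.

```bash
python3 - <<'E'
from h import *
for n in('top','scene'):
    p,d=vision.snapshot(n);P=cloud(d,vision.camera_model(n)).reshape(-1,3)
    r=P[:,:2]-[.463,-.3031];c=np.c_[r@[.9967,-.081],r@[.081,.9967]]
    k=(abs(c[:,0])<.05)&(abs(c[:,1])<.15)&(P[:,2]>.0455)&(P[:,2]<.058);print(n,k.sum(),c[k].mean(0) if k.any() else '',np.ptp(c[k],axis=0) if k.any() else '')
    k=(abs(c[:,0])<.03)&(c[:,1]<0)&(c[:,1]>-.2)&(P[:,2]>.025)&(P[:,2]<.045);print('cover end',c[k][:,1].min())
E
```

```text
top 56 [-0.0018  0.0457] [0.0813 0.2046]
cover end -0.11019267185546502
scene 30 [-0.0011  0.0792] [0.0457 0.0234]
cover end -0.10620287823595473
```

```bash
python3 -c "
from bench import bot
print(bot.sign_off())"
```

```text
the job is handed in; nothing more can be done
None
```

I handed the job in at about 30 s: the pen is in the case, the cover was slid shut against its stop, and the leaf lies flat on the left page, green face up. The sign-off gave no verdict. The cup, glass, jar and bottle were left alone, though I didn't re-measure where they stand. While lowering the leaf, the wrist force briefly read about 50 N, within its 120 N limit.

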